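# True up a slack desk screen with a try square and hold it

### The arm

A 6-joint arm with a two-finger parallel gripper is mounted at the origin on the work surface. World frame = base frame: x ahead of the robot, y to its left, z up, the work surface at z = 0. Lengths are in m, angles in rad, forces in N, time in s.
With the tool pointing down it reaches from about 0.35 to 0.925 m from the base axis. Payload 6.4 kg.
Tool frame: the origin (TCP) lies on the centre line of the jaws, within the pads' length; the fingertips stand 25 mm ahead of it and the grasp point (between the pads) lies 6 mm ahead of it; z points along the fingers, y is the line along which they close (so a half turn about z gives the same grasp; the last joint's range is limited). The gripper opens to 85 mm and grips with 20 to 120 N. Pads are 22 mm wide; open, the fingers measure 114 mm over their backs; the gripper's body (76 mm by 85 mm) begins 54 mm behind the grasp point. The pads swing forward as they close: fully open they stand 13 mm farther back than shut.
Start: joints at [1.045, 0.245, 1.558, -0, 1.339, -0.174], TCP at [0.224, 0.61, 0.256] pointing down, gripper open.
Joint ranges: [-3.13, 3.13], [-1.02, 2.26], [0.13, 2.54], [-0.95, 4.09], [0.21, 2.88], [-2.74, 2.74]. Speed limits (rad/s): [2.57, 2.57, 3.14, 3.14, 3.14, 3.14].

### API

Orientations are given as a unit quaternion [x, y, z, w].
In Python, from cell import bot gives the robot as it stands.
- The arm moves only by the shell command python3 -m handwheel 'ROWS'. ROWS is JSON, a list of rows, each a list of 5 numbers: the shift along the tool's x, y, z in m, then the turn about the tool's z in rad, then the closure in counts, from 0 (fully open) to 255 (shut). In form: [[dx, dy, dz, spin, jaw], ...]. A call has 1 to 8 rows; each row is the pose to reach, as a shift and turn from the pose commanded when the call began, along the tool's axes at that moment; what a row does not reach only later rows make up. A row lasts 1/8 s, in which the tool goes at most 62.5 mm and 10.7 degrees, less where a joint would pass 70% of its speed; a pose out of reach is approached as far as the arm can. A call with a gripper value outside its range is refused whole. The fingers move at their own pace and stop on an object; the grip force is fixed at half the most. Time passes only in rows, so rows that repeat a pose let the fingers close. It gives the time, the measured TCP pose, the force, the opening and the grip force at its end, in the units of the state.
- bot.observe(): the state, without advancing time (a new reading comes with each control period).
- bot.read_camera(name): name is "scene" or "top" or "wrist"; returns the picture (384x512x3 uint8, blue, green, red); there is no depth.
- bot.calibration(name): a dict with "mtx" (3x3 intrinsics, pixels), "k1" (the pictures are not rectified: a ray, as slopes to the right and down, at radius r is drawn at 1 + k1 r^2 times it, then the intrinsics apply), "world_to_cam" (4x4, takes a point from world to camera coordinates). Camera axes: x right, y up, looking along -z (the intrinsics and any distortion apply to the point x, -y, -z); pixel columns grow to the right and rows downward; lengths in m; the calibration is good to about 2 mm. A picture is of the moment at which its call begins: read the wrist's pose just before it. calibration takes no time and is no camera call; for the wrist camera it gives the pose at the moment of the call.
- bot.job_done(): hands the job in; it is judged then, once.
The state is a dict: "clock": time; "joint_positions": joint angles; "joint_vel": joint speeds; "joint_torque": joint torques, N m; "tool_pos": TCP position; "tool_rot": TCP orientation; "force": force on the tool from outside, world axes, zero at the start; "ft_torque": the same for the moment, N m; "finger_gap": opening from 0.0 (shut) to 1.0 (fully open); "grasp_force": force on a finger pad.
Only numpy, scipy, OpenCV 4.12 (cv2) and the standard library are available. Lean on these libraries where they do the work, as an engineer would, in place of code of your own. Each camera call takes 0.05 s, during which the arm holds its last target. There are 200 camera calls.

### The job

The small splash screen on the vaccination desk is still slack on its two end brackets, and its top leans in over the desk. Take the try square and, with its stock flat on the desk and the square at right angles to the panel, push it with light, steady pressure into the corner between desk and screen until the whole blade edge lies against the panel and the panel stands upright; move the panel only with the square, and leave the other things on the desk alone. Finish while still gripping the square and pressing it home in the corner, so that a colleague can tighten the thumb-screws.

Things in the scene. Friction and masses are not known exactly. Their poses are not given: they have to be found in the camera images.
- table: the desk, its top at z = 0; a thin green mat lies flush on part of it
- square: metal try square, 0.3 to 0.6 kg, standing on its stock: aluminium bar 150 long (y), 22 thick (x), 36 high (z). Steel blade 5 thick, 30 wide (y), rises at the stock's heel end to 200 above the underside. Origin: middle of the underside; z up, y to the heel. Blade's outer edge and heel end are flush: one upright plane at y = +75, square to the underside; it goes against the screen
- square_heel (a point): bottom of that upright outer face: 75 along +y from the square's origin, at underside height
- square_tip (a point): top of the blade's outer edge: 75 along +y from the square's origin, 200 above the underside
- square_grip (a point): a good place to grip the stock across its 22 thickness: 25 behind the square's origin (y = -25), 18 above the underside, 70 clear of the blade's inner edge
- screen_base: the screen as a whole: two aluminium brackets fixed to the desk and the tilting panel they carry. Origin: on the desk under the middle of the pivot line; z up, x along the panel, y level, square to x. The work side is -y, facing the middle of the desk. Bracket cheeks at x = +-158, 70 high, with foot plates 76 wide in y, out to x = +-201
- screen (a joint): lean of the panel, rad: 0 upright, positive: top leans to the work side (-y of screen_base), about a level pivot line 50 above the desk. Starts at 0.07 to 0.16, turns to +-0.25 and stays where left (thumb-screw friction about 0.15 N m). Grey laminate panel, 300 long (x of screen_base), 10 thick, from 3 to 253 above the desk
- screen_face (a point): on the panel's work-side face, mid-length, at its lower edge (3 above the desk); with the panel upright this face is the plane y = -5 of screen_base. Its y axis is square to the panel, pointing away from the work side, z up the panel; tilts with it
- screwdriver: bystander: a screwdriver lying on the desk
- spray: bystander: small white spray bottle, 46 across, 128 high, standing
- tray: bystander: shallow steel tray with syringes, 140 by 210 by 28
- carton: bystander: small white carton, 50 by 85 by 55
Things that resemble listed ones, but are neither listed nor needed, are in the scene too. Leave any red look-alike of the square alone.

How it is judged:
On the way, in this order (a step that is already met when the one before it is completed fails the run):
1. the square is taken in the gripper (contact force between the fingers and square above 2 N), for 0.2 s.
2. the blade touches the panel (contact force between square and screen_base above 0.4 N), for 0.1 s.
At the end, for the whole second after the job is handed in: The gripped square (upright within 0.03 rad) presses on desk and panel (over 0.5 N each), at rest between the brackets, heel (under 4 mm off the desk) and blade tip within 3 mm of the panel's face, within 0.09 rad of right angles to it; the panel is upright within 0.025 rad (contact force between the fingers and square above 2 N and contact force between square and screen_base above 0.5 N and contact force between square and table above 0.5 N and value of joint screen between -0.025 and 0.025 rad and angle between square's own z axis and vertical below 0.03 rad and height (world z) of square_heel below 0.004 m and angle between the y axis of square and the y axis of screen_face, either way round below 0.09 rad and y of each of square_heel, square_tip in the frame of screen_face above -0.003 m and x of square_heel in the frame of screen_face between -0.14 and 0.14 m and linear speed of square below 0.01 m/s); the arm keeps its last pose, push and grip.
It fails at once if the arm or the gripper itself touches the screen (contact force between any of the fingers, the arm and screen_base above 0.5 N).
It fails at once if the square is pressed on the screen with more than 45 N (contact force between square and screen_base above 45 N).
It fails at once if a bystander is moved by more than 30 mm (distance of any of screwdriver, spray, tray, carton from where it was at the start of the episode above 0.03 m).
It also fails if it takes over 42 s, if anything falls off the work surface, if the arm or the gripper's body presses on something with over 40 N, if the wrist force passes 120 N, or if a joint passes its speed limit or range.

## Working session

There is one attempt and no reset: what is moved stays moved. The work goes in short steps, Python scripts to look and compute and a shell command to move; the robot and the scene stay as the last step left them, time stands still between calls to the robot, and variables do not carry over. Pictures are saved under pics/ and viewed, at most 10 in all, crops included, and the job is handed in when it is done.

```bash
mkdir -p pics
cat > h.py <<'E'
import numpy as np, cv2
from cell import bot
def ray(cal,u,v):
    K=np.array(cal["mtx"]);k=cal["k1"]
    d=np.array([(u-K[0,2])/K[0,0],(v-K[1,2])/K[1,1]]);p=d.copy()
    for _ in range(30): p=d/(1+k*(p@p))
    T=np.array(cal["world_to_cam"]);R=T[:3,:3]
    return -R.T@T[:3,3], R.T@np.array([p[0],-p[1],-1])
def at(cal,u,v,z=0):
    o,d=ray(cal,u,v); return o+d*(z-o[2])/d[2]
def proj(cal,P):
    T=np.array(cal["world_to_cam"]);c=T[:3,:3]@np.array(P)+T[:3,3]
    p=np.array([c[0],-c[1]])/-c[2];p=p*(1+cal["k1"]*(p@p));K=np.array(cal["mtx"])
    return p[0]*K[0,0]+K[0,2],p[1]*K[1,1]+K[1,2]
E
python3 - <<'E'
from h import *
for n in("top","scene"):
    cv2.imwrite(f"pics/{n}0.png",cv2.resize(bot.read_camera(n),(800,600),interpolation=cv2.INTER_CUBIC))
s=bot.observe();print(s)
E
```

```text
{'clock': 0.1, 'joint_positions': array([ 1.04488304e+00,  2.45789704e-01,  1.55889540e+00, -9.14796342e-07,
        1.33873062e+00, -1.74086443e-01]), 'joint_vel': array([ 4.46550380e-04, -6.18046146e-04, -3.09107738e-03,  1.57901785e-03,
       -7.51719983e-05, -1.40568014e-04]), 'joint_torque': array([ 4.32015649e-04, -4.30668569e+01, -3.27130044e+01, -6.08294999e-05,
        2.79329084e-03,  6.60620998e-06]), 'tool_pos': array([0.22374726, 0.60977944, 0.25525964]), 'tool_rot': array([ 1.75007358e-01,  9.84566704e-01, -8.56424267e-04, -3.12145365e-04]), 'force': array([ 0.70566701, -0.24445965,  0.58348477]), 'ft_torque': array([ 0.01877852,  0.05089929, -0.02155523]), 'grasp_force': 0.0, 'finger_gap': 0.9987561463564484}
```

View pics/top0.png

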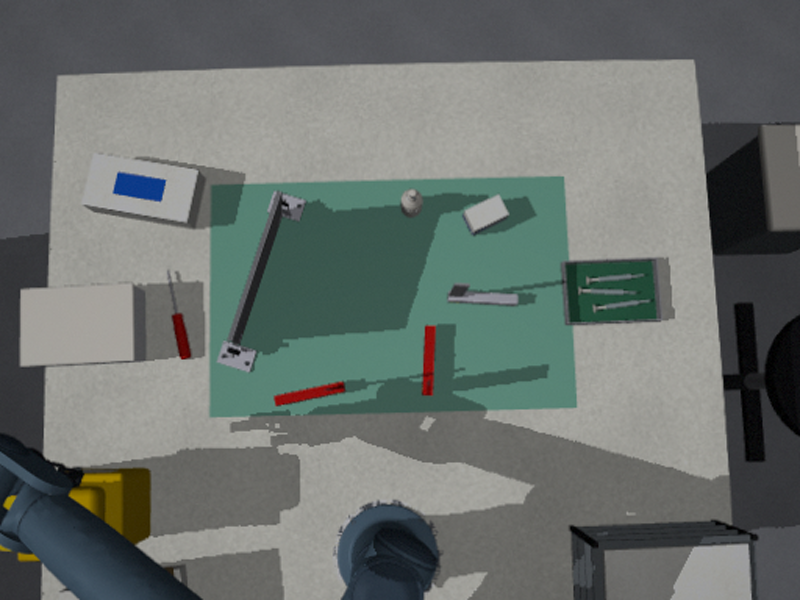

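View pics/scene0.png

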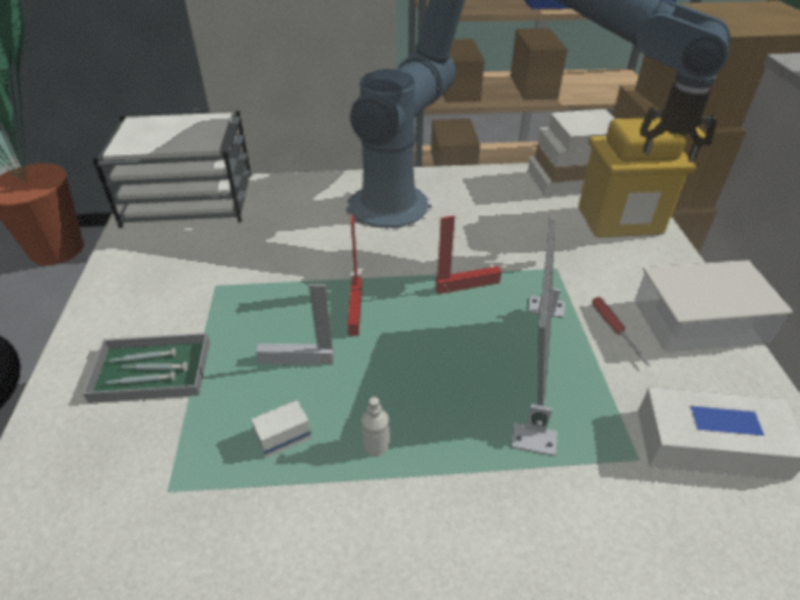

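The top view shows three squares, in 800x600 pixels: a grey metal one at (483,297), a red one at (428,360) and a red one at (310,393). The grey one fits "aluminium/steel", and its heel is on the left, towards the screen. The screen runs from (287,206) to (237,357). I'll confirm with one crop.

Run:
```python
from h import *
im=bot.read_camera("top")
c=im[110:250,130:345]
cv2.imwrite("pics/c1.png",cv2.resize(c,None,fx=3.7,fy=3.7,interpolation=cv2.INTER_CUBIC))
cal=bot.calibration("top");print(cal["mtx"],cal["k1"])
s=1/1.5625
for n,u,v,z in [("stock toe",518,298,.036),("stock heel",448,296,.036),("bl",287,206,0),("br",237,357,0),("spray",412,205,.1),("carton",486,214,.055),("redtoe",428,392,.036),("redtop",428,327,.036),("red2",345,386,.036)]:
    print(n,at(cal,u*s,v*s,z).round(3))
```

```text
[[487.07158149   0.         252.30355229]
 [  0.         487.07158149 189.87150272]
 [  0.           0.           1.        ]] -0.07295412411711602
stock toe [ 0.537 -0.297  0.036]
stock heel [ 0.545 -0.146  0.036]
bl [0.763 0.206 0.   ]
br [0.427 0.318 0.   ]
spray [ 0.732 -0.072  0.1  ]
carton [ 0.72  -0.233  0.055]
redtoe [ 0.341 -0.096  0.036]
redtop [ 0.479 -0.1    0.036]
red2 [0.358 0.08  0.036]
```

View pics/c1.png

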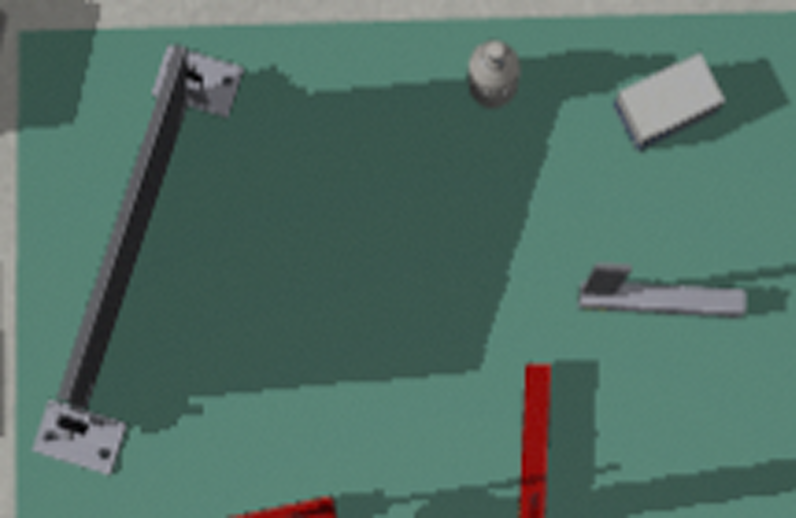

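Crop: the grey square's stock runs from (580,300) to (745,302), with the blade at its left (heel) end, so this is the one. The foot plates' work-side outer corners are at (110,473) near and (243,68) far.

Run:
```python
from h import *
cal=bot.calibration("top")
f=lambda u,v,z:at(cal,u/3.7+129.6,v/3.7+109.6,z)
a=f(110,473,.004);b=f(243,68,.004);c=f(125,425,.004);d=f(230,116,.004);e=f(33,450,.004)
print(a,b,c,d,e,np.linalg.norm(b-a))
x=(b-a)/np.linalg.norm(b-a);y=np.array([-x[1],x[0],0]);O=(a+b)/2+.038*y
print("O",O,"y dir",y,"ang",np.arctan2(y[1],y[0]), "face-start",O-.005*y)
t1=f(745,290,.036);t2=f(743,316,.030);h1=f(581,294,.036);h2=f(580,307,.036)
print(t1,t2,h1,h2)
from scipy.spatial.transform import Rotation as R
print(R.from_quat(bot.observe()["tool_rot"]).as_matrix().round(3))
print(bot.calibration("wrist")["world_to_cam"])
```

```text
[0.39608322 0.29096572 0.004     ] [0.77508965 0.16424602 0.004     ] [0.4399389  0.27690031 0.004     ] [0.72886653 0.17694748 0.004     ] [0.41890754 0.36232601 0.004     ] 0.3996295263804244
O [0.59763596 0.26364486 0.004     ] y dir [0.31709294 0.94839447 0.        ] ang 1.248133661109501 face-start [0.5960505  0.25890289 0.004     ]
[ 0.5464494  -0.29565621  0.036     ] [ 0.52328775 -0.29368995  0.03      ] [ 0.54666852 -0.14549862  0.036     ] [ 0.53474757 -0.14416268  0.036     ]
[[-0.939  0.345 -0.001]
 [ 0.345  0.939 -0.001]
 [ 0.    -0.002 -1.   ]]
[[ 0.34406125  0.93894244 -0.00299195 -0.64872867]
 [-0.8986057   0.32835313 -0.29101894  0.03756221]
 [-0.27226762  0.10281693  0.95671261 -0.38110207]
 [ 0.          0.          0.          1.        ]]
```

```bash
python3 -m handwheel '[[0,0,-0.06,0,0],[0,0,-0.12,0,0],[-0.25,-0.295,-0.12,0,0],[-0.25,-0.295,-0.12,0,0],[-0.25,-0.295,-0.12,0,0],[-0.25,-0.295,-0.12,0,0],[-0.25,-0.295,-0.12,0,0],[-0.25,-0.295,-0.12,0,0]]'
python3 -m handwheel '[[-0.08,-0.1,0,0.18,0],[-0.16,-0.2,0,0.36,0],[-0.24,-0.3,0,0.54,0],[-0.34,-0.4,0,0.72,0],[-0.34,-0.4,0,0.9,0],[-0.34,-0.4,0,1.08,0],[-0.34,-0.4,0,1.26,0],[-0.34,-0.4,0.06,1.26,0]]'
python3 - <<'E'
from h import *
from scipy.spatial.transform import Rotation as R
cal=bot.calibration("wrist");im=bot.read_camera("wrist");np.save("w1.npy",im)
import pickle;pickle.dump(cal,open("w1.pkl","wb"))
cv2.imwrite("pics/w1.png",cv2.resize(im,(800,600),interpolation=cv2.INTER_CUBIC))
s=bot.observe();print(s["tool_pos"],R.from_quat(s["tool_rot"]).as_matrix().round(3),s["joint_positions"])
E
```

```text
clock: 1.15
tool_pos: [0.3531, 0.2562, 0.3761]
tool_rot: [0.175, 0.985, 0.0, 0.0]
force: [0.3, 0.7, 0.3]
finger_gap: 1.0
grasp_force: 0.0
clock: 2.15
tool_pos: [0.5229, -0.2041, 0.3435]
tool_rot: [0.722, 0.692, 0.001, 0.003]
force: [0.2, 0.1, -0.6]
finger_gap: 1.001
grasp_force: 0.0
[ 0.52143188 -0.2072803   0.33451608] [[ 0.046  0.999 -0.005]
 [ 0.999 -0.046  0.001]
 [ 0.001 -0.005 -1.   ]] [-0.57943569 -0.01627962  1.69938799 -0.00234914  1.46348833 -0.53312472]
```

View pics/w1.png

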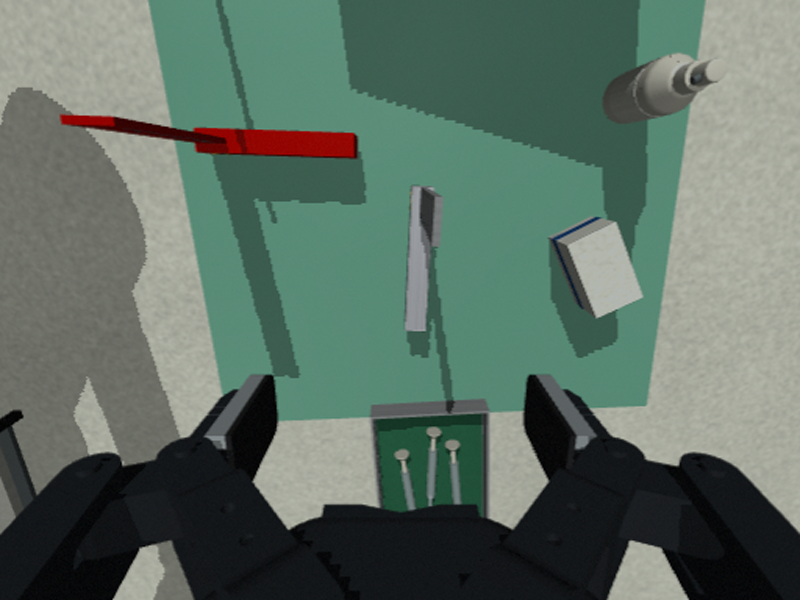

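The wrist view shows the grey square at the centre: toe end at (405–427,330), heel end at (412–434,186), blade on the right. The red one is at (275,143), the tray below and the carton to the right.

Run:
```python
from h import *
import pickle
cal=bot.calibration("wrist");im=bot.read_camera("wrist")
cv2.imwrite("pics/w2.png",cv2.resize(im[110:220,225:325],None,fx=5.4,fy=5.4,interpolation=cv2.INTER_CUBIC))
pickle.dump(cal,open("w2.pkl","wb"))
print(bot.observe()["tool_pos"])
```

```text
[ 0.52032954 -0.20409956  0.33510959]
```

View pics/w2.png

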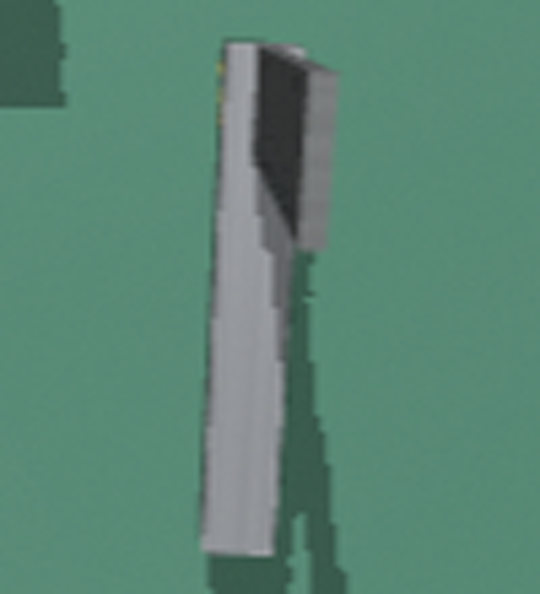

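The crop shows the stock top with toe corners at (204,552) and (273,553), and heel corners at (228,43) and about (303,46).

Run:
```python
from h import *
import pickle
from scipy.spatial.transform import Rotation as R
cal=pickle.load(open("w2.pkl","rb"))
f=lambda u,v:at(cal,u/5.4+224.6,v/5.4+109.6,.036)
a,b,c,e=f(204,552),f(273,553),f(228,43),f(303,46)
print(a,b,c,e)
toe=(a+b)/2;heel=(c+e)/2;d=(heel-toe);L=np.linalg.norm(d);d/=L
g=toe+.05*d;print("L",L,"dir",d,"yaw",np.arctan2(d[1],d[0]),"grip",g)
s=bot.observe();M=R.from_quat(s["tool_rot"]).as_matrix()
g[2]=.031;print("delta tool",M.T@(g-s["tool_pos"]),"toolx yaw",np.arctan2(M[1,0],M[0,0]),M[:,2])
```

```text
[ 0.52537313 -0.29351501  0.036     ] [ 0.5463572  -0.29474886  0.036     ] [ 0.53772101 -0.14443226  0.036     ] [ 0.55827894 -0.14616222  0.036     ]
L 0.14932856203543962 dir [0.08126249 0.99669274 0.        ] yaw 1.4894441356872825 grip [ 0.53992829 -0.2442973   0.036     ]
delta tool [-0.04045232  0.02392317  0.3037662 ] toolx yaw 1.5250560785540257 [-0.00806205  0.00429614 -0.99995827]
```

```bash
python3 -m handwheel '[[-0.04,0.022,0.05,0.036,0],[-0.04,0.022,0.11,0.036,0],[-0.04,0.022,0.17,0.036,0],[-0.04,0.022,0.22,0.036,0],[-0.04,0.022,0.22,0.036,0],[-0.04,0.022,0.22,0.036,0]]'
python3 - <<'E'
from h import *
from scipy.spatial.transform import Rotation as R
s=bot.observe();M=R.from_quat(s["tool_rot"]).as_matrix()
print(s["tool_pos"],"yaw",np.arctan2(M[1,0],M[0,0]),M[:,2],"d",M.T@(np.array([.5399,-.2443,.031])-s["tool_pos"]))
E
```

```text
clock: 3.0
tool_pos: [0.543, -0.2423, 0.1236]
tool_rot: [0.734, 0.68, 0.0, 0.002]
force: [0.3, -0.6, 0.6]
finger_gap: 1.0
grasp_force: 0.0
[ 0.54301424 -0.24231926  0.12359072] yaw 1.4942927177581213 [ 0.00302678 -0.00205374 -0.99999331] d [-0.00204478 -0.00324771  0.09258474]
```

```bash
python3 -m handwheel '[[-0.002,-0.003,0.04,0.005,0],[-0.002,-0.003,0.08,0.005,0],[-0.002,-0.003,0.09,0.005,0],[-0.002,-0.003,0.09,0.005,0],[-0.002,-0.003,0.09,0.005,0]]'
python3 -m handwheel '[[0,0,0,0,255],[0,0,0,0,255],[0,0,0,0,255],[0,0,0,0,255],[0,0,0,0,255],[0,0,0,0,255],[0,0,0,0,255]]'
python3 - <<'E'
from h import *
from scipy.spatial.transform import Rotation as R
cal=bot.calibration("wrist");im=bot.read_camera("wrist")
cv2.imwrite("pics/w3.png",im)
s=bot.observe();M=R.from_quat(s["tool_rot"]).as_matrix();print(s["tool_pos"],M.round(4),s["force"],s["grasp_force"],s["finger_gap"])
E
```

```text
clock: 3.62
tool_pos: [0.5402, -0.2447, 0.0337]
tool_rot: [0.735, 0.678, 0.0, 0.002]
force: [0.4, -0.1, 0.1]
finger_gap: 1.003
grasp_force: 0.0
clock: 4.5
tool_pos: [0.5391, -0.2439, 0.0315]
tool_rot: [0.736, 0.677, 0.0, 0.001]
force: [2.7, -0.1, 3.5]
finger_gap: 0.246
grasp_force: 59.6
[ 0.53906312 -0.24391824  0.03147229] [[ 8.210e-02  9.966e-01  1.200e-03]
 [ 9.966e-01 -8.210e-02 -7.000e-04]
 [-6.000e-04  1.300e-03 -1.000e+00]] [ 2.0523018  -0.37682102  3.70800946] 59.592910408973694 0.24354608857391413
```

View pics/w3.png

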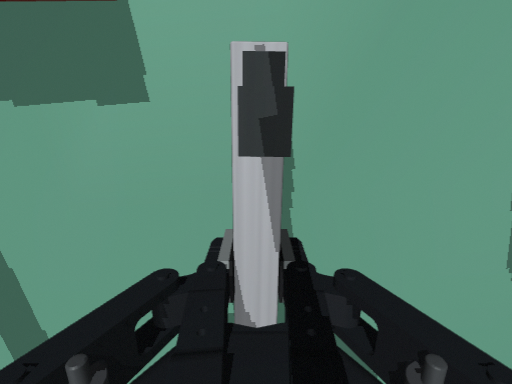

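Gripped cleanly. The view shows the stock between the pads and the blade ahead. Next: lift a little, turn and carry it to about 50 mm short of the panel.

```bash
python3 -m handwheel '[[0,0,-0.02,0,255],[0.04,-0.003,-0.02,0.03,255],[0.1,-0.006,-0.02,0.07,255],[0.16,-0.01,-0.02,0.11,255],[0.22,-0.013,-0.02,0.15,255],[0.28,-0.016,-0.02,0.2,255],[0.33,-0.019,-0.02,0.24,255],[0.36,-0.02,-0.02,0.24,255]]'
python3 -m handwheel '[[0,0,0,0,255],[0,0,0,0,255],[0,0,0,0,255]]'
python3 - <<'E'
from h import *
from scipy.spatial.transform import Rotation as R
im=bot.read_camera("top")
cv2.imwrite("pics/t2.png",cv2.resize(im[110:250,130:345],None,fx=3.7,fy=3.7,interpolation=cv2.INTER_CUBIC))
s=bot.observe();M=R.from_quat(s["tool_rot"]).as_matrix();print(s["tool_pos"],M.round(4),s["force"],s["grasp_force"],np.arctan2(M[1,0],M[0,0]))
E
```

```text
clock: 5.55
tool_pos: [0.5461, 0.1191, 0.0505]
tool_rot: [0.811, 0.586, -0.002, -0.001]
force: [0.7, 0.1, -3.9]
finger_gap: 0.247
grasp_force: 59.1
clock: 5.92
tool_pos: [0.5477, 0.1158, 0.0508]
tool_rot: [0.812, 0.584, -0.0, -0.0]
force: [-0.5, -0.0, -3.8]
finger_gap: 0.245
grasp_force: 59.0
[0.5478785  0.11583234 0.05087712] [[ 3.178e-01  9.482e-01 -7.000e-04]
 [ 9.482e-01 -3.178e-01 -2.000e-04]
 [-4.000e-04 -6.000e-04 -1.000e+00]] [ 0.77657272  0.05048686 -3.80256635] 59.024527072906494 1.2474280107813291
```

View pics/t2.png

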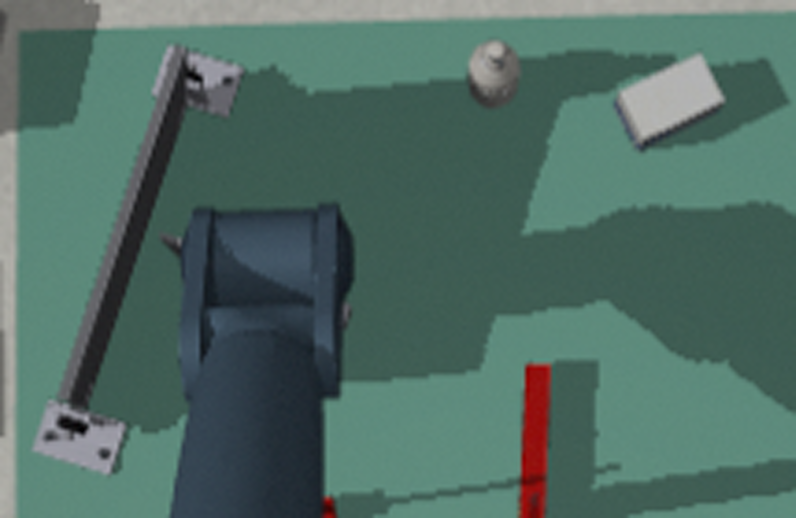

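The square is held about 50 mm off the panel, with its blade tip at (165,240). The wrist housing's left edge, (182,270) to (190,395), comes close to the panel, so I'll check clearance before pushing.

Run:
```python
from h import *
cal=bot.calibration("top")
f=lambda u,v,z:at(cal,u/3.7+129.6,v/3.7+109.6,z)
O=np.array([.5976,.2636,0]);y=np.array([.3171,.9484,0]);x=np.array([.9484,-.3171,0])
for z in(.2,.25,.3,.35,.4):
    print(z,[((f(u,v,z)-O)@y+.005).round(3) for u,v in((182,270),(187,240),(200,210),(183,340),(190,395))],[((f(u,v,z)-O)@x).round(3) for u,v in((200,210),(190,395))])
p=f(165,240,.218);print("tip",(p-O)@y+.005,(p-O)@x)
for lean_pts in [((130,240)),((160,155)),((95,330))]:
    q=f(*lean_pts,.2525);print("panel top mid",(q-O)@y)
T=np.array(cal["world_to_cam"]);print("cam",-T[:3,:3].T@T[:3,3])
```

```text
0.2 [np.float64(-0.075), np.float64(-0.071), np.float64(-0.073), np.float64(-0.094), np.float64(-0.113)] [np.float64(0.032), np.float64(-0.116)]
0.25 [np.float64(-0.084), np.float64(-0.08), np.float64(-0.083), np.float64(-0.102), np.float64(-0.121)] [np.float64(0.025), np.float64(-0.117)]
0.3 [np.float64(-0.094), np.float64(-0.09), np.float64(-0.092), np.float64(-0.111), np.float64(-0.129)] [np.float64(0.019), np.float64(-0.119)]
0.35 [np.float64(-0.103), np.float64(-0.099), np.float64(-0.102), np.float64(-0.12), np.float64(-0.137)] [np.float64(0.012), np.float64(-0.121)]
0.4 [np.float64(-0.112), np.float64(-0.109), np.float64(-0.111), np.float64(-0.129), np.float64(-0.145)] [np.float64(0.006), np.float64(-0.122)]
tip -0.057171639601701546 -0.0022135487119957025
panel top mid -0.0424202222514086
panel top mid -0.04369863537158217
panel top mid -0.03852042570880991
cam [ 0.33148156 -0.02132166  1.66436189]
```

```bash
python3 -m handwheel '[[0,0,0.01,0,255],[0,0,0.018,0,255],[0,0,0.0195,0,255],[0,0,0.0195,0,255],[0,0,0.0195,0,255]]'
python3 -m handwheel '[[0,0,0.0007,0,255],[0,0,0.0007,0,255],[0,0,0.0007,0,255]]'
```

```text
clock: 6.6
tool_pos: [0.5482, 0.1167, 0.0315]
tool_rot: [0.811, 0.585, 0.0, 0.0]
force: [-0.5, -1.2, -1.5]
finger_gap: 0.244
grasp_force: 59.6
clock: 6.98
tool_pos: [0.5482, 0.1167, 0.0315]
tool_rot: [0.811, 0.585, -0.0, 0.0]
force: [-4.7, -2.4, 5.5]
finger_gap: 0.247
grasp_force: 60.5
```

```bash
python3 -m handwheel '[[0.003,0,0,0,255],[0.006,0,0,0,255],[0.009,0,0,0,255],[0.012,0,0,0,255],[0.015,0,0,0,255],[0.018,0,0,0,255],[0.02,0,0,0,255],[0.02,0,0,0,255]]'
```

```text
clock: 7.98
tool_pos: [0.5553, 0.1358, 0.0315]
tool_rot: [0.811, 0.585, 0.001, 0.001]
force: [-1.6, -2.6, 5.9]
finger_gap: 0.253
grasp_force: 60.3
```

```bash
python3 -m handwheel '[[0.002,0,0,0,255],[0.004,0,0,0,255],[0.006,0,0,0,255],[0.008,0,0,0,255],[0.01,0,0,0,255],[0.011,0,0,0,255],[0.012,0,0,0,255],[0.012,0,0,0,255]]'
```

```text
clock: 8.98
tool_pos: [0.5589, 0.1466, 0.0315]
tool_rot: [0.811, 0.585, 0.0, 0.001]
force: [-2.2, -6.4, 6.1]
finger_gap: 0.249
grasp_force: 60.6
```

```bash
python3 -m handwheel '[[0.002,0,0,0,255],[0.004,0,0,0,255],[0.006,0,0,0,255],[0.008,0,0,0,255],[0.009,0,0,0,255],[0.01,0,0,0,255],[0.01,0,0,0,255]]'
```

```text
clock: 9.85
tool_pos: [0.562, 0.1562, 0.0315]
tool_rot: [0.811, 0.585, 0.0, 0.001]
force: [-2.4, -7.1, 5.1]
finger_gap: 0.253
grasp_force: 60.6
```

```bash
python3 -m handwheel '[[0.001,0,0,0,255],[0.002,0,0,0,255],[0.003,0,0,0,255],[0.004,0,0,0,255],[0.004,0,0,0,255]]'
```

```text
clock: 10.48
tool_pos: [0.5633, 0.16, 0.0315]
tool_rot: [0.811, 0.585, 0.0, 0.001]
force: [-2.4, -6.4, 6.1]
finger_gap: 0.25
grasp_force: 60.6
```

```bash
python3 -m handwheel '[[0.0005,0,0,0,255],[0.001,0,0,0,255],[0.0015,0,0,0,255],[0.002,0,0,0,255],[0.002,0,0,0,255]]'
```

```text
clock: 11.1
tool_pos: [0.5639, 0.1618, 0.0315]
tool_rot: [0.811, 0.585, 0.0, 0.001]
force: [-1.9, -5.8, 7.0]
finger_gap: 0.251
grasp_force: 60.6
```

```bash
python3 -m handwheel '[[0.0005,0,0,0,255],[0.001,0,0,0,255],[0.0015,0,0,0,255],[0.0015,0,0,0,255]]'
```

```text
clock: 11.6
tool_pos: [0.5644, 0.1632, 0.0315]
tool_rot: [0.811, 0.585, 0.0, 0.001]
force: [-2.6, -6.8, 6.1]
finger_gap: 0.241
grasp_force: 60.6
```

```bash
python3 -m handwheel '[[0.0005,0,0,0,255],[0.001,0,0,0,255],[0.0015,0,0,0,255],[0.0015,0,0,0,255]]'
```

```text
clock: 12.1
tool_pos: [0.5648, 0.1647, 0.0315]
tool_rot: [0.811, 0.585, 0.0, 0.001]
force: [-2.0, -6.8, 6.6]
finger_gap: 0.248
grasp_force: 60.6
```

```bash
python3 -m handwheel '[[0.0005,0,0,0,255],[0.001,0,0,0,255],[0.001,0,0,0,255]]'
```

```text
clock: 12.48
tool_pos: [0.5649, 0.1648, 0.0315]
tool_rot: [0.811, 0.585, -0.001, 0.001]
force: [-4.1, -10.6, 9.0]
finger_gap: 0.248
grasp_force: 60.9
```

```bash
python3 -m handwheel '[[0.0005,0,0,0,255],[0.001,0,0,0,255],[0.001,0,0,0,255]]'
```

```text
clock: 12.85
tool_pos: [0.5649, 0.1649, 0.0314]
tool_rot: [0.811, 0.585, -0.002, 0.001]
force: [-6.4, -15.3, 9.9]
finger_gap: 0.247
grasp_force: 61.2
```

The force rises without any movement, so the square is home: the heel is now bearing too. One look to verify.

Run:
```python
from h import *
from scipy.spatial.transform import Rotation as R
im=bot.read_camera("scene")
cv2.imwrite("pics/s2.png",cv2.resize(im[120:310,210:430],None,fx=3.15,fy=3.15,interpolation=cv2.INTER_CUBIC))
s=bot.observe();M=R.from_quat(s["tool_rot"]).as_matrix();print(s["tool_pos"],M.round(4),s["force"],s["ft_torque"],np.abs(s["joint_vel"]).max())
cal=bot.calibration("scene")
O=np.array([.5976,.2636,0]);y=np.array([.3171,.9484,0]);x=np.array([.9484,-.3171,0])
for xx in(-.15,.15):
  for lean in(0,.05): 
    P=O+xx*x+y*(-.005-.203*np.sin(lean))+[0,0,.05+.203*np.cos(lean)];u,v=proj(cal,P);print(xx,lean,((u-209.5)*3.15,(v-119.5)*3.15))
```

```text
[0.56494237 0.16487439 0.03147301] [[ 3.158e-01  9.488e-01 -1.200e-03]
 [ 9.488e-01 -3.158e-01 -4.100e-03]
 [-4.300e-03  1.000e-04 -1.000e+00]] [ -6.18818831 -14.78553079  10.04142873] [-2.15777329  0.74016416  0.02359405] 0.002290268114938049
-0.15 0 (np.float64(481.74670631059325), np.float64(62.955599802448326))
-0.15 0.05 (np.float64(470.6231933811944), np.float64(61.62607486797299))
0.15 0 (np.float64(468.08573340657944), np.float64(286.31580523566777))
0.15 0.05 (np.float64(454.2356262982383), np.float64(284.20069178808217))
```

View pics/s2.png

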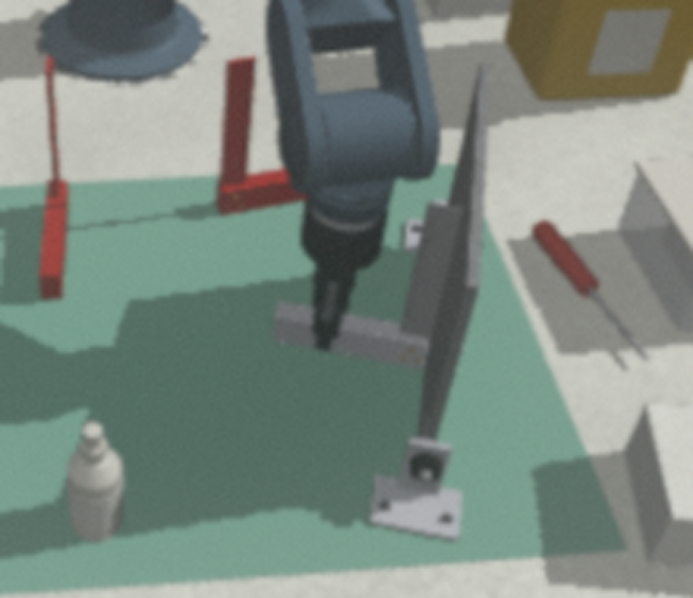

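The picture shows the blade against the panel from tip (462,208) to heel (427,350). The panel's top edge, (482,65) to (469,288), matches the projected position for zero lean. Nothing else was disturbed, so I'm handing in.

```bash
python3 -m handwheel '[[0,0,0,0,255],[0,0,0,0,255]]'; python3 -c "
from cell import bot
print(bot.job_done())"
```

```text
clock: 13.15
tool_pos: [0.5649, 0.1649, 0.0315]
tool_rot: [0.811, 0.585, -0.002, 0.001]
force: [-6.7, -15.1, 11.8]
finger_gap: 0.249
grasp_force: 61.2
the job is handed in; nothing more can be done
None
```

The job is handed in at about 13 s: the panel looks upright in the last camera check, and the gripped square is pressed home in the corner at about 16 N along the push; hand-in returned no verdict.

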